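# Load the specimen carrier of a video microscope and hold it home under the lip

## Robot

A 6-joint arm with a two-finger parallel gripper is mounted at the origin on the work surface. World frame = base frame: x ahead of the robot, y to its left, z up, the work surface at z = 0. Lengths are in m, angles in rad, forces in N, time in s.
With the tool pointing down it reaches from about 0.275 to 0.75 m from the base axis. Payload 10.2 kg.
Tool frame: the origin (TCP) lies at the very end of the fingers, on their centre line; the grasp point (between the pads) lies arm.tcp_to_grasp behind it (arm.tcp_to_grasp is the distance from the TCP to the grasp point, in m); z points along the fingers, y is the line along which they close (so a half turn about z gives the same grasp; the last joint's range is limited). The gripper opens to 85 mm and grips with 20 to 120 N. Pads are 22 mm wide; open, the fingers measure 114 mm over their backs; the gripper's body (76 mm by 85 mm) begins 54 mm behind the grasp point. The pads swing forward as they close: fully open they stand 13 mm farther back than shut.
Start: joints at [-1.461, 0.313, 1.498, -0, 1.331, -0.223], TCP at [0.171, -0.496, 0.231] pointing down, gripper open.
Joint ranges: [-2.94, 2.94], [-0.97, 2.17], [0.19, 2.56], [-1.23, 4.37], [0.02, 3.11], [-2.88, 2.88]. Speed limits (rad/s): [2.39, 2.39, 3.01, 3.14, 3.14, 3.14].

## Interface

Orientations are given as [roll, pitch, yaw] about the fixed x, y, z axes, in that order (R = Rz(yaw) Ry(pitch) Rx(roll)).
In Python, from station import arm, capture, job, finder gives the robot as it stands. The module is installed in compiled form; this text tells all that it offers.
- The arm moves only by the tool arm_command, never from a script. Its argument "plan" is a list of rows, each an object of numbers: "x", "y", "z": the shift along the tool's x, y, z as a fraction of full scale; "ax", "ay", "az": the turn, a rotation vector about the tool's x, y, z as a fraction of full scale. In form: [{"x": .., "y": .., "z": .., "ax": .., "ay": .., "az": ..}, ...]. A call has 1 to 8 rows; each row is the pose to reach, as a shift and turn from the pose commanded when the call began, along the tool's axes at that moment; what a row does not reach only later rows make up. Full scale, the value 1, is 0.5 m for a shift and 60 degrees for a turn. A row lasts 1/12 s, in which the tool goes at most 41.7 mm and 7.16 degrees, less where a joint would pass 70% of its speed; a pose out of reach is approached as far as the arm can. A call with a number of a shift or a turn outside -1 to 1 is refused whole. A call with a gripper value outside its range is refused whole. "claw" is the gripper command: -1 is fully open, 1 is shut, values between are in proportion, set as the call begins (left out, the last holds). The fingers move at their own pace and stop on an object; "newtons" is the grip in N (left out, the last holds). Time passes only in rows, so rows that repeat a pose let the fingers close. It gives the time, the measured TCP pose, the force, the opening and the grip force at its end, in the units of the state.
- arm.get_obs(): the state, without advancing time (a new reading comes with each control period).
- capture(name): name is "side" or "top"; returns a dict with "frame" (480x640x3 uint8, red, green, blue), "fx", "fy", "cx", "cy" (pixels), "k1" (the pictures are not rectified: a ray, as slopes to the right and down, at radius r is drawn at 1 + k1 r^2 times it, then the intrinsics apply), "extrinsics" (4x4, takes a point from camera to world coordinates). Camera axes: x right, y down, z forward; pixel columns grow to the right and rows downward; lengths in m; the calibration is good to about 2 mm. A picture is of the moment at which its call begins. There is no depth.
- job.close_job(): hands the job in; it is judged then, once.
Trained networks look in a picture, given as the dict that the camera call returned (one of the last four; its "shot" number tells which), for a name from the list of things; names that differ only in an ending like _2 or _b are one class to them, and where a whole thing is asked for, a point or a joint stands for the part that bears it (a point fixed in the world has none). Each returns a list of dicts, best first, with "p" (0 to 1); they miss things now and then, are a little off and sometimes report something else, mostly with a low value. They report only what shows in the picture. A call takes as long as a camera call. They do not tell look-alikes from the thing itself.
- finder.recognise(picture, query): "xy" ([column, row] in pixels, amid what is visible of it).
- finder.tip_of(picture, query): "xy" ([column, row] in pixels: a listed point, or the origin of a listed thing).
The state is a dict: "time": time; "joint_pos": joint angles; "qd": joint speeds; "joint_torque": joint torques, N m; "eef_pos": TCP position; "eef_rot": TCP orientation; "ft_force": force on the tool from outside, world axes, zero at the start; "ft_torque": the same for the moment, N m; "grip_width": finger opening in m; "gripper_force": force on a finger pad.
Only numpy, scipy, OpenCV 4.12 (cv2) and the standard library are available. Lean on these libraries where they do the work, as an engineer would, in place of code of your own. Each camera call takes 0.05 s, during which the arm holds its last target. There are 200 camera calls.

## Task

Lay the bare aluminium riser disc in the ring on the blue specimen carrier, centred, and the red specimen puck centred on top of it. Then push the loaded carrier straight between the guides and under the steel lip, against the spring plunger, until it is fully home on the stop, without ramming it and without shifting the stack. Finish while still holding it pressed home, so that I can tighten the clamp screw; leave the other things on the bench where they are.

Things in the scene. Friction and masses are not known exactly. Their poses are not given: they have to be found in the camera images.
- stage: Cream stand of a small video microscope, 370 x 190 mm, fixed on the bench. Origin on the bench, straight below where the carrier's ring centre lies when home; x = push direction, from the robot side to the lip; z up. Its flat dark slick bed (friction about 0.2), 128 mm wide, has its top at z = 30 mm and runs from x = -190 to 95 mm. Other sizes below are in this frame.
- mouth (a point): On the bed, centre line, in the mouth between the two steel side guides (stage x = 20 mm). The guides are 84 mm apart, 7 mm high, and run from x = 20 to 70 mm; flared mouths widen from there back to about x = -6 mm. A black clamp-screw knob stands outside the +y guide (x = 45, y = 70 to 82 mm, 18 mm across).
- lip_edge (a point): Middle of the front edge of the steel lip, level with its top (stage x = 45.5, z = 49 mm). The lip spans x = 45.5 to 86 mm and 110 mm across; its underside is 11 mm above the bed.
- backstop: Fixed steel stop under the back of the lip, with the stage's frame; its flat front face lies at stage x = 70 mm. The carrier's nose meets it when home. Behind it stand the 25 mm column (x = 145, y = -70 mm, 272 mm high) and the microscope head, swung aside (x = 223, y = -148 mm; 62 mm across, z = 110 to 287 mm), joined by a boom.
- plunger (a joint): Spring plunger, a 6 mm pin on the centre line through the stop, under the lip; slides along stage x. 0 = fully out, tip 10 mm before the stop's face; about 0.010 = flush, carrier home. Spring about 4 N at 0, 10 N at 0.010: it pushes the carrier back out if let go. Its red tail comes out behind the lip as it is pressed.
- carrier: Loose blue plate 155 x 80 x 8 mm, 0.3 kg, on the bed 75 to 95 mm short of home, up to 6 degrees and 8 mm askew. Origin on its underside below the ring centre; x to its nose at x = 70 mm (last 15 mm only 68 mm wide), z up. Home: origin at stage x = 0, y = 0, x axes parallel; 2 mm play to each guide. A red line across it then meets the lip's front edge.
- tab (a point): Middle of the carrier's black upright grip tab: 12 mm along the carrier's x, 34 mm across (y), rising 26 mm above the plate's top. This point is 75 mm behind the ring centre, 13 mm above the plate's top. It can be pinched across its width from above, or pushed on its back face.
- well (a point): Centre of the white 54 mm ring, on the carrier's top face (8 mm above its underside).
- riser: Loose bare aluminium disc, 50 mm across, 12 mm thick, 64 g nominal; origin at the centre of its underside. Starts on the bench.
- specimen: Loose red resin puck with a bright steel square in its top, 40 mm across, 15 mm thick, about 35 g; origin at the centre of its underside. Starts on the bench.
- spare_green: Green resin puck with a brass square, 40 x 15 mm, a bystander on the bench; origin under its centre. The riser, red, green and yellow discs swap places between starts.
- spare_yellow: Yellow resin puck with a copper square, 40 x 15 mm, a bystander; origin under its centre.
- petri: Closed glass petri dish, 64 mm across, 15 mm high, a bystander; origin under its centre.
- dropper: Small amber dropper bottle, 32 mm across, 75 mm high, a bystander; origin under its centre.
- mouse: Black computer mouse on a red mat, about 98 x 58 x 26 mm, a bystander; origin under its centre.
- slidebox: Blue slide box, 85 x 60 x 34 mm, a bystander; origin under its centre.
Mind the look-alikes: they are no part of the job. Of the things like the specimen, leave any that is black or brown; of the rest the smaller one is meant.

How it is judged:
On the way, in this order (a step that is already met when the one before it is completed fails the run):
1. the riser disc lies flat in the carrier's ring, centred within 5 mm, let go (z of riser in the frame of carrier between 0.006 and 0.01 m and horizontal distance between riser and well below 0.005 m and angle between riser's own z axis and vertical below 0.05 rad and contact force between the fingers and riser below 0.05 N and linear speed of riser below 0.02 m/s), for 0.2 s.
2. the red puck lies flat on the riser, centred within 5 mm, let go, the carrier still short of the plunger (z of riser in the frame of carrier between 0.006 and 0.01 m and horizontal distance between riser and well below 0.005 m and angle between each of riser, specimen's own z axis and vertical below 0.05 rad and horizontal distance between specimen and riser below 0.005 m and z of specimen in the frame of riser between 0.01 and 0.014 m and contact force between the fingers and specimen below 0.05 N and linear speed of specimen below 0.02 m/s and value of joint plunger below 0.002 m), for 0.2 s.
3. the loaded carrier is home under the lip and pressed on the stop (z of riser in the frame of carrier between 0.006 and 0.01 m and horizontal distance between riser and well below 0.005 m and angle between each of riser, specimen's own z axis and vertical below 0.05 rad and horizontal distance between specimen and riser below 0.005 m and z of specimen in the frame of riser between 0.01 and 0.014 m and x of carrier in the frame of stage above -0.002 m and y of carrier in the frame of stage between -0.004 and 0.004 m and angle between the x axis of carrier and the x axis of stage, either way round below 0.05 rad and value of joint plunger above 0.0078 m and contact force between carrier and backstop above 1 N and contact force between the fingers and carrier above 2 N), for 0.2 s.
At the end, for the whole second after the job is handed in: The fingers still hold the carrier home: within 2 mm along and 4 mm across, within 0.05 rad, plunger in over 7.8 mm, over 1 N on the stop and 2 N at the fingers; riser flat within 5 mm of the ring centre, red puck flat within 5 mm of the riser centre, neither touched (all of step 3 and linear speed of carrier below 0.01 m/s and contact force between the fingers and riser below 0.05 N and contact force between the fingers and specimen below 0.05 N); the arm keeps its last pose, push and grip.
It fails at once if another thing on the bench (spare puck, petri dish, bottle, mouse, slide box) is moved more than 30 mm (distance of any of spare_green, spare_yellow, petri, dropper, mouse, slidebox from where it was at the start of the episode above 0.03 m).
It fails at once if the carrier is rammed: more than 60 N on the stop (contact force between carrier and backstop above 60 N).
It also fails if it takes over 62 s, if anything falls off the work surface, if the arm or the gripper's body presses on something with over 40 N, if the wrist force passes 120 N, or if a joint passes its speed limit or range.

## Working session

There is one attempt and no reset: what is moved stays moved. The work goes in short steps, Python scripts to look and compute and a tool call to move; the robot and the scene stay as the last step left them, time stands still between calls to the robot, and variables do not carry over. Pictures are saved under pics/ and viewed, at most 10 in all, crops included, and the job is handed in when it is done.

Besides the shell and the picture viewer there is one more tool, called after "Request:" as name(argument=value, ...) on one line, values as JSON. arm_command: Moves the arm, as the interface text tells. Shift numbers are shares of 0.5 m and turn numbers shares of 60 degrees, none past 1 either way. Its arguments: {"type":"object","properties":{"plan":{"type":"array","items":{"type":"object","properties":{"x":{"type":"number","minimum":-1,"maximum":1},"y":{"type":"number","minimum":-1,"maximum":1},"z":{"type":"number","minimum":-1,"maximum":1},"ax":{"type":"number","minimum":-1,"maximum":1},"ay":{"type":"number","minimum":-1,"maximum":1},"az":{"type":"number","minimum":-1,"maximum":1}}}},"claw":{"type":"number"},"newtons":{"type":"number"}},"required":["plan"]}

```bash
mkdir -p pics; cat > h.py <<'E'
import numpy as np, cv2
from station import arm, capture, job, finder
def save(p,n): cv2.imwrite('pics/'+n,p["frame"][:,:,::-1])
def ray(p,xy):
    K=np.array([[p["fx"],0,p["cx"]],[0,p["fy"],p["cy"]],[0,0,1.]])
    u=cv2.undistortPoints(np.array([[xy]],float),K,np.array([p["k1"],0,0,0,0.]))[0,0]
    T=np.array(p["extrinsics"]); return T[:3,3],T[:3,:3]@np.array([u[0],u[1],1])
def at(p,xy,z):
    o,d=ray(p,xy); return o+d*(z-o[2])/d[2]
def proj(p,X):
    K=np.array([[p["fx"],0,p["cx"]],[0,p["fy"],p["cy"]],[0,0,1.]])
    T=np.linalg.inv(np.array(p["extrinsics"])); 
    return cv2.projectPoints(np.array(X,float).reshape(-1,1,3),cv2.Rodrigues(T[:3,:3])[0],T[:3,3],K,np.array([p["k1"],0,0,0,0.]))[0][:,0]
E
cat > a.py <<'E'
from h import *
P={n:capture(n) for n in("side","top")}
Z=dict(stage=0,mouth=.03,lip_edge=.049,carrier=.03,tab=.051,well=.038,riser=0,specimen=0,spare_green=0,spare_yellow=0,petri=0,dropper=0,mouse=0,slidebox=0)
np.set_printoptions(precision=4,suppress=True)
for n,p in P.items():
    save(p,n+"0.png"); print(n,p["k1"],p["fx"],np.array(p["extrinsics"])[:3,3])
    for q in Z:
        for r in finder.tip_of(p,q)[:3]:
            if r["p"]>.2: print(n,q,round(r["p"],2),np.round(r["xy"],1),at(p,r["xy"],Z[q])[:2])
o=arm.get_obs(); print(o["eef_pos"],o["eef_rot"],o["grip_width"],arm.tcp_to_grasp,o["time"])
E
python3 a.py
```

```text
side 0.05622334358930053 545.6287182797427 [-0.0848 -0.874   0.866 ]
side stage 0.62 [356.9 253. ] [ 0.6467 -0.0498]
side mouth 0.75 [363.5 241.2] [ 0.666  -0.0518]
side lip_edge 0.96 [371.4 230.7] [ 0.6938 -0.0493]
side lip_edge 0.22 [367.  242.1] [ 0.6533 -0.0786]
side specimen 0.78 [423.7 318.9] [ 0.6096 -0.32  ]
side specimen 0.76 [335.4 327.8] [ 0.4393 -0.2213]
side specimen 0.75 [400.1 292.9] [ 0.628  -0.2269]
side spare_green 0.51 [349.8 370. ] [ 0.3897 -0.3296]
side dropper 0.85 [475.8 305.1] [ 0.7335 -0.361 ]
side mouse 0.7 [438.5 422.7] [ 0.4396 -0.5202]
side slidebox 0.48 [259.9 177.2] [0.6576 0.4309]
top -0.1269050734335992 530.8743815009046 [0.2967 0.003  1.3152]
top stage 0.62 [347.1 207.2] [ 0.6517 -0.0517]
top mouth 0.63 [343.9 200.3] [ 0.6617 -0.0428]
top lip_edge 0.65 [345.1 184.4] [ 0.6973 -0.046 ]
top carrier 0.73 [347.7 183.7] [ 0.7051 -0.0533]
top carrier 0.59 [338.7 238.2] [ 0.5647 -0.028 ]
top carrier 0.43 [344.  199.1] [ 0.6648 -0.0431]
top tab 0.68 [332.7 262.9] [ 0.4997 -0.0119]
top well 0.93 [339.4 234.5] [ 0.5723 -0.0297]
top riser 0.7 [218.6 255.5] [0.5306 0.2757]
top specimen 0.81 [453.3 223.8] [ 0.6046 -0.3231]
top specimen 0.75 [415.5 292.5] [ 0.4302 -0.2176]
top specimen 0.63 [437.8 257.9] [ 0.5167 -0.2782]
top spare_green 0.75 [459.4 308.4] [ 0.3884 -0.3262]
top spare_yellow 0.57 [217.4 305.8] [0.4035 0.2759]
top spare_yellow 0.23 [331.  263.3] [ 0.5069 -0.0082]
top petri 0.64 [143.9 305.5] [0.4052 0.4635]
top dropper 0.58 [464.  175.9] [ 0.7331 -0.3599]
top mouse 0.77 [532.9 285.9] [ 0.4408 -0.5195]
top slidebox 0.57 [159.7 210.2] [0.6518 0.4339]
top slidebox 0.39 [341.6 233. ] [ 0.5843 -0.0363]
[ 0.1715 -0.4962  0.2313] [ 3.1416 -0.      0.3328] 0.08566290544170457 0.0187 1.5
```

View pics/top0.png

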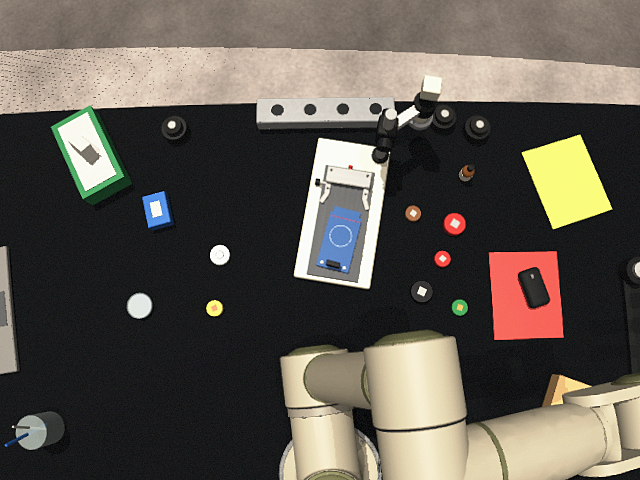

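View pics/side0.png

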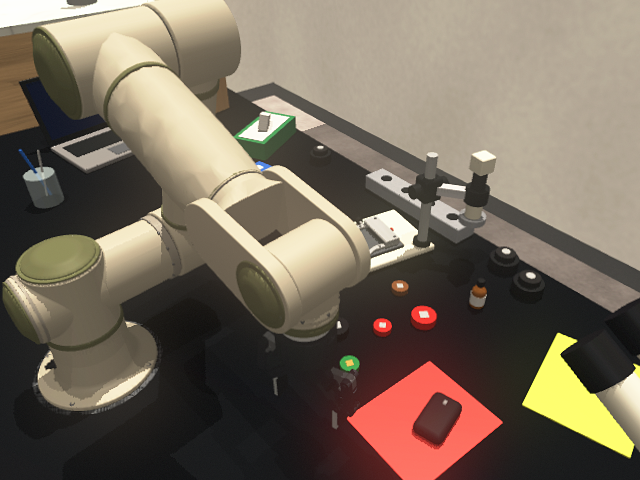

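```bash
cat > b.py <<'E'
from h import *
p=capture("top"); f=p["frame"]; hsv=cv2.cvtColor(f,cv2.COLOR_RGB2HSV)
np.set_printoptions(precision=4,suppress=True)
a=cv2.resize(f[190:330,390:480],None,fx=4,fy=4,interpolation=cv2.INTER_CUBIC); b=cv2.resize(f[225:285,190:250],None,fx=4,fy=4,interpolation=cv2.INTER_CUBIC)
c=np.zeros((560,640,3),np.uint8); c[:,:360]=a; c[:240,380:620]=b
cv2.imwrite("pics/crop1.png",c[:,:,::-1])
def disc(m,xy,z,name,r=22):
    w=np.zeros_like(m);cv2.circle(w,xy,r,255,-1);m=m&w
    cs=max(cv2.findContours(m,cv2.RETR_EXTERNAL,cv2.CHAIN_APPROX_NONE)[0],key=cv2.contourArea)
    pts=np.array([at(p,q,z)[:2] for q in cs[:,0]],np.float32)
    print(name,cv2.minEnclosingCircle(pts),pts.mean(0),"ptp",np.ptp(pts,axis=0))
red=cv2.inRange(hsv,(0,120,90),(8,255,255))|cv2.inRange(hsv,(170,120,90),(180,255,255))
disc(red,(442,259),.015,"red small",15); disc(red,(455,224),.015,"red big",18)
disc(cv2.inRange(hsv,(0,0,100),(180,80,255)),(219,255),.012,"riser")
w=np.zeros(f.shape[:2],np.uint8); w[195:280,305:375]=255
m=cv2.inRange(hsv,(100,120,60),(125,255,255))&w
cs=max(cv2.findContours(cv2.morphologyEx(m,cv2.MORPH_CLOSE,np.ones((5,5))),cv2.RETR_EXTERNAL,cv2.CHAIN_APPROX_NONE)[0],key=cv2.contourArea)
pts=np.array([at(p,q,.038)[:2] for q in cs[:,0]],np.float32); print("carrier",cv2.minAreaRect(pts))
np.save("car.npy",pts)
# stage outline
w[:]=0; w[130:300,285:400]=255
m=cv2.inRange(hsv,(10,5,150),(40,90,255))&w
cs=max(cv2.findContours(cv2.morphologyEx(m,cv2.MORPH_CLOSE,np.ones((9,9))),cv2.RETR_EXTERNAL,cv2.CHAIN_APPROX_NONE)[0],key=cv2.contourArea)
for z in(.0,.03):
    pts=np.array([at(p,q,z)[:2] for q in cs[:,0]],np.float32); print("stage",z,cv2.minAreaRect(pts))
# bed dark / whole upscaled stage view
s=cv2.resize(f[130:295,285:400],None,fx=3.6,fy=3.6,interpolation=cv2.INTER_CUBIC); cv2.imwrite("pics/stage1.png",s[:,:,::-1])
E
python3 b.py
```

```text
red small ((0.5128624439239502, -0.285594642162323), 0.021345552057027817) [ 0.5127 -0.2854] ptp [0.0406 0.041 ]
red big ((0.6019521951675415, -0.32264673709869385), 0.029234260320663452) [ 0.6025 -0.3222] ptp [0.0548 0.0551]
riser ((0.5308533906936646, 0.27147236466407776), 0.026194220408797264) [0.531  0.2712] ptp [0.0486 0.0484]
carrier ((0.5614873766899109, -0.030115097761154175), (0.07893260568380356, 0.15435253083705902), 74.52632904052734)
stage 0.0 ((0.6428967714309692, -0.040727511048316956), (0.1931825578212738, 0.37431520223617554), 79.76319122314453)
stage 0.03 ((0.6349990963935852, -0.03973113000392914), (0.1887759119272232, 0.36577677726745605), 79.76319122314453)
```

View pics/crop1.png

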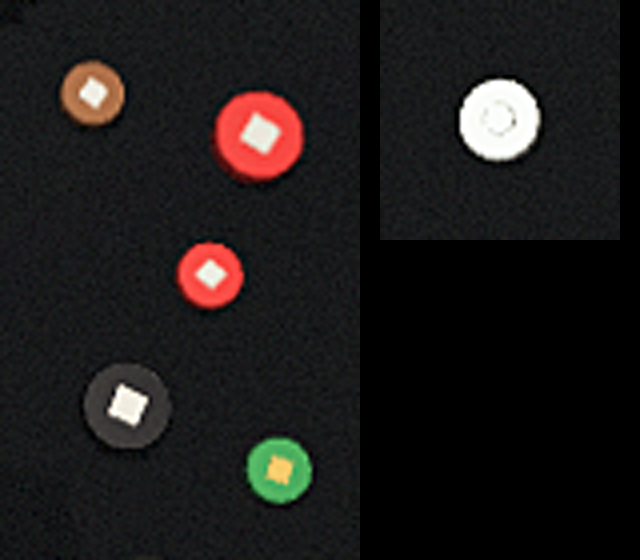

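View pics/stage1.png

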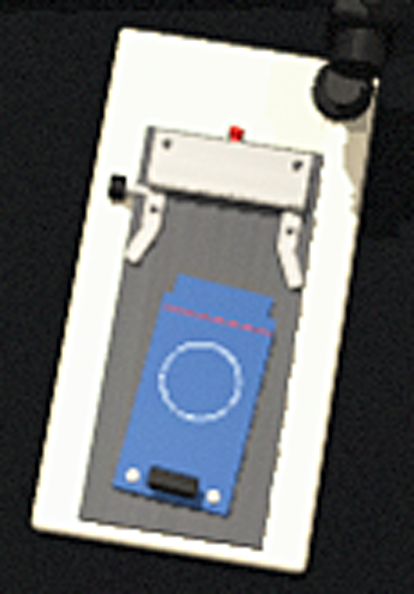

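The look-alikes in the top picture are:
- small red puck (442,259), measured 41 mm
- larger red puck (455,224), measured 55 mm
- brown puck (413,213)
- black puck (421,292)

The small red one fits: it isn't black or brown, and it's the smaller, 40 mm one. The riser is the bare bright disc at (219,255), measured 49 mm. The carrier lies on the bed with its ring at about (340,236). Next I'll measure the ring and the bed corners, and work out the first move.

```bash
cat >> h.py <<'E'
from scipy.spatial.transform import Rotation as Ro
np.set_printoptions(precision=4,suppress=True)
def go(x,y,z,yaw):
    o=arm.get_obs(); R=Ro.from_euler("xyz",o["eef_rot"]); T=Ro.from_euler("xyz",[np.pi,0,yaw])
    d=R.inv().apply(np.array([x,y,z])-o["eef_pos"])/.5; a=(R.inv()*T).as_rotvec()/np.radians(60)
    print("move",d,a,"rows",np.linalg.norm(d)*.5/.0417,np.linalg.norm(a)*60/7.16)
E
cat > c.py <<'E'
from h import *
p=capture("top"); f=p["frame"]; hsv=cv2.cvtColor(f,cv2.COLOR_RGB2HSV)
c=lambda u,v:(285+(u+.5)/3.6-.5,130+(v+.5)/3.6-.5)
for n,uv in dict(bedL=(80,518),bedR=(262,547)).items(): print(n,at(p,c(*uv),.03)[:2])
for uv in[(136,230),(112,360),(296,290),(280,420)]: print("bed edge",uv,at(p,c(*uv),.03)[:2])
for uv in[(155,131),(316,155),(308,208),(148,190)]: print("lip",at(p,c(*uv),.049)[:2])
# ring: pixels brighter/less saturated within blue
w=np.zeros(f.shape[:2],np.uint8); cv2.circle(w,(341,236),16,255,-1)
m=(hsv[:,:,1]<150)&(w>0); v,u=np.nonzero(m); pts=np.array([at(p,q,.038)[:2] for q in zip(u,v)])
A=np.c_[2*pts,np.ones(len(pts))]; s=np.linalg.lstsq(A,(pts**2).sum(1),rcond=None)[0]
print("ring",len(pts),s[:2],np.sqrt(s[2]+s[0]**2+s[1]**2))
for q in("tab","well"): print(q,[(r["p"],at(p,r["xy"],.051 if q=="tab" else .038)[:2]) for r in finder.tip_of(p,q)[:1]])
go(.531,.271,.12,-.27)
E
python3 c.py
```

```text
bedL [0.4776 0.0514]
bedR [ 0.4561 -0.0717]
bed edge (136, 230) [0.6801 0.0109]
bed edge (112, 360) [0.5871 0.0286]
bed edge (296, 290) [ 0.6352 -0.0997]
bed edge (280, 420) [ 0.5434 -0.0861]
lip [ 0.7462 -0.0033]
lip [ 0.7271 -0.1151]
lip [ 0.6887 -0.1083]
lip [0.7032 0.0022]
ring 795 [ 0.5686 -0.0336] 0.028023252578366017
tab [(0.6, array([ 0.4983, -0.0051]))]
well [(0.98, array([ 0.5757, -0.0364]))]
move [ 1.1808 -1.2154  0.2226] [ 0.     -0.      0.5756] rows 20.492425650860813 4.823594363163909
```

Request:
arm_command(plan=[{"x": 0.46, "y": -0.47, "z": 0, "az": 0.58}, {"x": 0.46, "y": -0.47, "z": 0, "az": 0.58}, {"x": 0.46, "y": -0.47, "z": 0, "az": 0.58}, {"x": 0.46, "y": -0.47, "z": 0, "az": 0.58}, {"x": 0.46, "y": -0.47, "z": 0, "az": 0.58}, {"x": 0.46, "y": -0.47, "z": 0, "az": 0.58}, {"x": 0.46, "y": -0.47, "z": 0, "az": 0.58}, {"x": 0.46, "y": -0.47, "z": 0, "az": 0.58}], claw=-0.5, newtons=40)

```text
$.plan[0]: bad value
```

```bash
python3 -c "
from h import *
go(.531,.271,.12,-.27); o=arm.get_obs(); print(o['eef_pos'],o['eef_rot'],o['grip_width'],o['time'],o['joint_pos'])"
```

```text
move [ 1.1808 -1.2154  0.2226] [ 0.     -0.      0.5756] rows 20.492425650860813 4.823594363163909
[ 0.1715 -0.4962  0.2313] [ 3.1416 -0.      0.3328] 0.08546875877864023 1.7 [-1.4614  0.3129  1.4977  0.      1.331  -0.2234]
```

Request:
arm_command(plan=[{"x": 0.46, "y": -0.47, "z": 0.0, "ax": 0.0, "ay": 0.0, "az": 0.58}, {"x": 0.46, "y": -0.47, "z": 0.0, "ax": 0.0, "ay": 0.0, "az": 0.58}, {"x": 0.46, "y": -0.47, "z": 0.0, "ax": 0.0, "ay": 0.0, "az": 0.58}, {"x": 0.46, "y": -0.47, "z": 0.0, "ax": 0.0, "ay": 0.0, "az": 0.58}, {"x": 0.46, "y": -0.47, "z": 0.0, "ax": 0.0, "ay": 0.0, "az": 0.58}, {"x": 0.46, "y": -0.47, "z": 0.0, "ax": 0.0, "ay": 0.0, "az": 0.58}, {"x": 0.46, "y": -0.47, "z": 0.0, "ax": 0.0, "ay": 0.0, "az": 0.58}, {"x": 0.46, "y": -0.47, "z": 0.0, "ax": 0.0, "ay": 0.0, "az": 0.58}], claw=-0.5, newtons=40)

```text
time: 2.37
eef_pos: [0.3124, -0.1971, 0.2315]
eef_rot: [3.141, -0.001, -0.275]
ft_force: [1.4, -0.5, -0.3]
grip_width: 0.0642
gripper_force: 0.0
```

```bash
python3 -c "
from h import *
go(.531,.271,.12,-.27); o=arm.get_obs(); print(o['eef_pos'],o['eef_rot'],o['grip_width'],o['time'],o['joint_pos'])"
```

```text
move [ 0.1662 -1.0198  0.2227] [ 0.0003 -0.0006 -0.005 ] rows 12.673799977540286 0.04255247414421378
[ 0.3124 -0.1971  0.2315] [ 3.1412 -0.0006 -0.2753] 0.06416324721861717 2.3667 [-0.8832 -0.0423  1.9084  0.0001  1.2747  0.9629]
```

Request:
arm_command(plan=[{"x": 0.17, "y": -1.0, "z": 0.1, "ax": 0.0, "ay": 0.0, "az": 0.0}, {"x": 0.17, "y": -1.0, "z": 0.1, "ax": 0.0, "ay": 0.0, "az": 0.0}, {"x": 0.17, "y": -1.0, "z": 0.1, "ax": 0.0, "ay": 0.0, "az": 0.0}, {"x": 0.17, "y": -1.0, "z": 0.1, "ax": 0.0, "ay": 0.0, "az": 0.0}, {"x": 0.17, "y": -1.0, "z": 0.1, "ax": 0.0, "ay": 0.0, "az": 0.0}, {"x": 0.17, "y": -1.0, "z": 0.22, "ax": 0.0, "ay": 0.0, "az": 0.0}, {"x": 0.17, "y": -1.0, "z": 0.22, "ax": 0.0, "ay": 0.0, "az": 0.0}, {"x": 0.17, "y": -1.0, "z": 0.22, "ax": 0.0, "ay": 0.0, "az": 0.0}])

```text
time: 3.03
eef_pos: [0.4528, 0.0988, 0.1748]
eef_rot: [-3.141, -0.001, -0.274]
ft_force: [0.6, -1.0, 0.3]
grip_width: 0.0638
gripper_force: 0.0
```

```bash
cat > d.py <<'E'
from h import *
import sys
go(*map(float,sys.argv[1:5])); o=arm.get_obs(); print(o['eef_pos'],o['eef_rot'],o['grip_width'],o['time'],o['ft_force'])
E
python3 d.py .531 .271 .06 -.27
```

```text
move [ 0.0571 -0.3738  0.2296] [-0.0001 -0.0009 -0.0039] rows 5.304416814845725 0.03378750009083623
[0.4528 0.0988 0.1748] [-3.1415 -0.0009 -0.2741] 0.06379922708139034 3.0333 [ 0.5579 -0.9577  0.3237]
```

Request:
arm_command(plan=[{"x": 0.057, "y": -0.374, "z": 0.23, "ax": 0.0, "ay": 0.0, "az": 0.0}, {"x": 0.057, "y": -0.374, "z": 0.23, "ax": 0.0, "ay": 0.0, "az": 0.0}, {"x": 0.057, "y": -0.374, "z": 0.23, "ax": 0.0, "ay": 0.0, "az": 0.0}, {"x": 0.057, "y": -0.374, "z": 0.23, "ax": 0.0, "ay": 0.0, "az": 0.0}, {"x": 0.057, "y": -0.374, "z": 0.23, "ax": 0.0, "ay": 0.0, "az": 0.0}, {"x": 0.057, "y": -0.374, "z": 0.23, "ax": 0.0, "ay": 0.0, "az": 0.0}, {"x": 0.057, "y": -0.374, "z": 0.23, "ax": 0.0, "ay": 0.0, "az": 0.0}, {"x": 0.057, "y": -0.374, "z": 0.23, "ax": 0.0, "ay": 0.0, "az": 0.0}])

```text
time: 3.7
eef_pos: [0.5302, 0.2688, 0.0597]
eef_rot: [3.141, 0.001, -0.274]
ft_force: [-0.1, -1.0, -0.6]
grip_width: 0.064
gripper_force: 0.0
```

```bash
cat > e.py <<'E'
from h import *
p=capture("top"); f=p["frame"]; 
o=arm.get_obs(); q=proj(p,[o["eef_pos"],[.531,.271,.012]]); print(q)
u,v=np.int32(q[0]); cv2.imwrite("pics/r1.png",cv2.resize(f[v-50:v+50,u-65:u+65],None,fx=5,fy=5,interpolation=cv2.INTER_CUBIC)[:,:,::-1]); print(u,v)
hsv=cv2.cvtColor(f,cv2.COLOR_RGB2HSV)
# carrier again, arm out of the way; ring by annulus of pale pixels within the hull
w=np.zeros(f.shape[:2],np.uint8); w[195:280,305:375]=255
m=cv2.morphologyEx(cv2.inRange(hsv,(100,120,60),(125,255,255))&w,cv2.MORPH_CLOSE,np.ones((5,5)))
cs=max(cv2.findContours(m,cv2.RETR_EXTERNAL,cv2.CHAIN_APPROX_NONE)[0],key=cv2.contourArea)
pts=np.array([at(p,q,.038)[:2] for q in cs[:,0]],np.float32); (c,s,a)=cv2.minAreaRect(pts); print("carrier",c,s,a)
S=8; patch=cv2.resize(f[210:262,312:370,0].astype(np.float32),None,fx=S,fy=S,interpolation=cv2.INTER_CUBIC)
best=[]
for x in np.arange(.560,.580,.0005):
  for y in np.arange(-.042,-.024,.0005):
    t=np.linspace(0,2*np.pi,72); X=np.c_[x+.027*np.cos(t),y+.027*np.sin(t),0*t+.038]
    uv=proj(p,X); mu=((uv-[312,210])+.5)*S-.5
    best.append((cv2.remap(patch,mu[:,:1].astype(np.float32),mu[:,1:].astype(np.float32),1).mean(),x,y))
print("ring",sorted(best)[-3:])
E
python3 d.py .531 .271 .002 -.27; python3 e.py
```

```text
move [ 0.0005 -0.0047  0.1155] [ 0.0006  0.0006 -0.0035] rows 1.3858707981712086 0.03055937172105205
[0.5302 0.2688 0.0597] [ 3.141   0.0007 -0.2737] 0.06399324695002596 3.7 [-0.0784 -1.0288 -0.5575]
[[216.5911 251.1776]
 [219.4937 254.4742]]
216 251
carrier (0.5612643957138062, -0.030053377151489258) (0.07893260568380356, 0.1538897454738617) 74.52632904052734
ring [(np.float32(166.86736), np.float64(0.569999999999999), np.float64(-0.031999999999999994)), (np.float32(166.92543), np.float64(0.569499999999999), np.float64(-0.03149999999999999)), (np.float32(167.7096), np.float64(0.569999999999999), np.float64(-0.03149999999999999))]
```

View pics/r1.png

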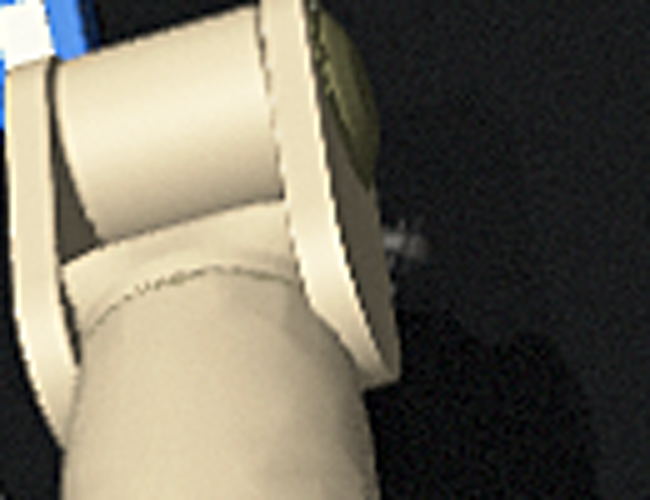

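Request:
arm_command(plan=[{"x": 0.0, "y": -0.004, "z": 0.06, "ax": 0.0, "ay": 0.0, "az": 0.0}, {"x": 0.0, "y": -0.004, "z": 0.09, "ax": 0.0, "ay": 0.0, "az": 0.0}, {"x": 0.0, "y": -0.004, "z": 0.105, "ax": 0.0, "ay": 0.0, "az": 0.0}, {"x": 0.0, "y": -0.004, "z": 0.115, "ax": 0.0, "ay": 0.0, "az": 0.0}, {"x": 0.0, "y": -0.004, "z": 0.115, "ax": 0.0, "ay": 0.0, "az": 0.0}, {"x": 0.0, "y": -0.004, "z": 0.115, "ax": 0.0, "ay": 0.0, "az": 0.0}])

```text
time: 4.25
eef_pos: [0.5316, 0.2705, 0.0038]
eef_rot: [-3.141, -0.001, -0.275]
ft_force: [-0.2, 0.9, 0.1]
grip_width: 0.0641
gripper_force: 0.0
```

```bash
cat > side.py <<'E'
from h import *
import sys
p=capture("side"); q=proj(p,[arm.get_obs()["eef_pos"]])[0]; print(q); u,v=np.int32(q)
v=min(max(v,50),430); u=min(max(u,65),575)
cv2.imwrite("pics/"+sys.argv[1],cv2.resize(p["frame"][v-50:v+50,u-65:u+65],None,fx=5,fy=5,interpolation=cv2.INTER_CUBIC)[:,:,::-1])
E
python3 d.py .531 .271 .002 -.27; python3 side.py s1.png
```

```text
move [-0.0015 -0.0006  0.0035] [-0.0008 -0.0014 -0.0049] rows 0.04644839314549608 0.0430239268837
[0.5316 0.2705 0.0038] [-3.1407 -0.0015 -0.2751] 0.06406262160506009 4.25 [-0.223   0.9415  0.0511]
[252.4336 212.597 ]
```

View pics/s1.png

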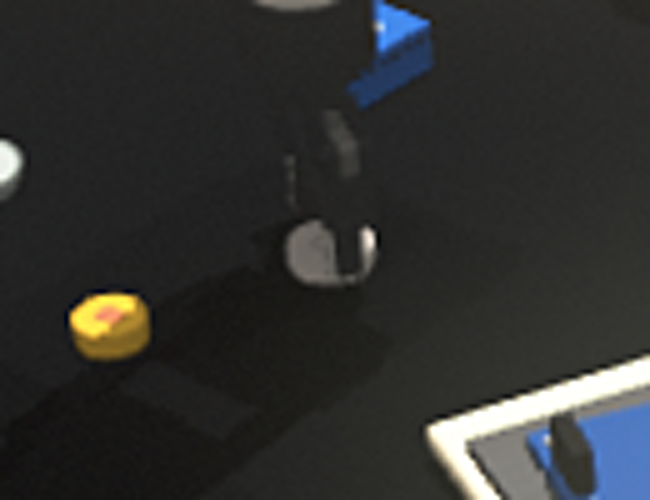

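The fingers straddle the riser (centre at about (330,250) in the crop), with their tips close above the bench. I'll go 2 mm lower and close.

Request:
arm_command(plan=[{"x": 0.0, "y": 0.0, "z": 0.004, "ax": 0.0, "ay": 0.0, "az": 0.0}, {"x": 0.0, "y": 0.0, "z": 0.004, "ax": 0.0, "ay": 0.0, "az": 0.0}, {"x": 0.0, "y": 0.0, "z": 0.004, "ax": 0.0, "ay": 0.0, "az": 0.0}, {"x": 0.0, "y": 0.0, "z": 0.004, "ax": 0.0, "ay": 0.0, "az": 0.0}, {"x": 0.0, "y": 0.0, "z": 0.004, "ax": 0.0, "ay": 0.0, "az": 0.0}, {"x": 0.0, "y": 0.0, "z": 0.004, "ax": 0.0, "ay": 0.0, "az": 0.0}], claw=1.0, newtons=40)

```text
time: 4.8
eef_pos: [0.5316, 0.2708, 0.0017]
eef_rot: [-3.141, -0.002, -0.274]
ft_force: [-1.2, -1.0, 4.6]
grip_width: 0.0478
gripper_force: 40.5
```

```bash
python3 d.py .5692 -.0318 .14 -.27
```

```text
move [ 0.2369  0.562  -0.2766] [-0.0006 -0.0015 -0.0043] rows 8.029765655675462 0.03821464446435004
[0.5316 0.2708 0.0017] [-3.1409 -0.0016 -0.2745] 0.0478252012854923 4.8 [-1.2027 -0.9642  4.5631]
```

Request:
arm_command(plan=[{"x": 0.0, "y": 0.0, "z": -0.08, "ax": 0.0, "ay": 0.0, "az": 0.0}, {"x": 0.0, "y": 0.0, "z": -0.16, "ax": 0.0, "ay": 0.0, "az": 0.0}, {"x": 0.04, "y": 0.1, "z": -0.22, "ax": 0.0, "ay": 0.0, "az": 0.0}, {"x": 0.08, "y": 0.16, "z": -0.26, "ax": 0.0, "ay": 0.0, "az": 0.0}, {"x": 0.11, "y": 0.22, "z": -0.28, "ax": 0.0, "ay": 0.0, "az": 0.0}, {"x": 0.13, "y": 0.28, "z": -0.28, "ax": 0.0, "ay": 0.0, "az": 0.0}, {"x": 0.13, "y": 0.28, "z": -0.28, "ax": 0.0, "ay": 0.0, "az": 0.0}])

```text
time: 5.38
eef_pos: [0.5571, 0.1126, 0.1425]
eef_rot: [3.141, -0.004, -0.28]
ft_force: [0.2, 0.7, -0.7]
grip_width: 0.0476
gripper_force: 41.8
```

```bash
python3 side.py s2.png; python3 d.py .5692 -.0318 .10 -.27
```

```text
[288.5372 190.7898]
move [0.1053 0.2753 0.0836] [-0.0001 -0.0019 -0.0088] rows 3.6736046942933536 0.07530929540779456
[0.5564 0.115  0.1417] [-3.1415 -0.002  -0.2792] 0.04760082018696038 5.4333 [ 0.5533  0.1539 -1.0212]
```

View pics/s2.png

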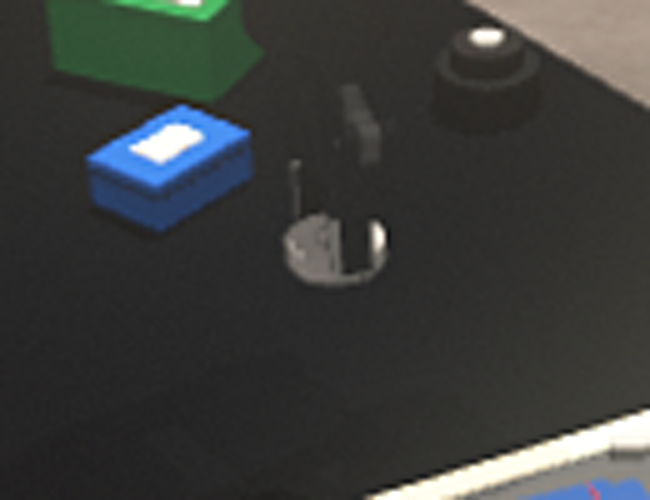

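The riser is held flat between the pads, top ellipse at about (290,189) in the full picture. I'll compare that with the tool centre.

```bash
python3 - <<'E'
from h import *
p=capture("side"); o=arm.get_obs(); X=at(p,(289.7,188.8),o["eef_pos"][2]+.0103); d=X-o["eef_pos"]
R=Ro.from_euler("xyz",o["eef_rot"]); print(X,d,R.inv().apply(d), "predicted px", proj(p,[o["eef_pos"]+[0,0,.0103]]))
E
python3 d.py .5692 -.0318 .08 -.27
```

```text
[0.5555 0.1078 0.1514] [-0.0003 -0.0093  0.0103] [ 0.0022  0.009  -0.0103] predicted px [[287.7037 187.2389]]
move [0.1071 0.279  0.1222] [-0.0003 -0.0006 -0.007 ] rows 3.871343297006609 0.05886662636849749
[0.5558 0.117  0.1411] [-3.1413 -0.0007 -0.2773] 0.047808265143363025 5.4833 [-0.5539  0.8312 -0.5815]
```

Request:
arm_command(plan=[{"x": 0.03, "y": 0.07, "z": 0.0, "ax": 0.0, "ay": 0.0, "az": -0.007}, {"x": 0.06, "y": 0.14, "z": 0.0, "ax": 0.0, "ay": 0.0, "az": -0.007}, {"x": 0.08, "y": 0.21, "z": 0.03, "ax": 0.0, "ay": 0.0, "az": -0.007}, {"x": 0.1, "y": 0.255, "z": 0.06, "ax": 0.0, "ay": 0.0, "az": -0.007}, {"x": 0.107, "y": 0.279, "z": 0.09, "ax": 0.0, "ay": 0.0, "az": -0.007}, {"x": 0.107, "y": 0.279, "z": 0.12, "ax": 0.0, "ay": 0.0, "az": -0.007}, {"x": 0.107, "y": 0.279, "z": 0.12, "ax": 0.0, "ay": 0.0, "az": -0.007}, {"x": 0.107, "y": 0.279, "z": 0.12, "ax": 0.0, "ay": 0.0, "az": -0.007}])

```text
time: 6.15
eef_pos: [0.569, -0.0292, 0.0802]
eef_rot: [-3.141, 0.002, -0.266]
ft_force: [-0.9, 0.1, -0.3]
grip_width: 0.0477
gripper_force: 41.8
```

```bash
python3 d.py .5692 -.0318 .0405 -.27
```

```text
move [0.0019 0.005  0.0795] [-0.0002  0.0015  0.0039] rows 0.9552254655264255 0.03473523433232875
[ 0.569  -0.0292  0.0802] [-3.1414  0.0016 -0.266 ] 0.047656520830394594 6.15 [-0.892   0.1231 -0.3088]
```

Request:
arm_command(plan=[{"x": 0.001, "y": 0.004, "z": 0.04, "ax": 0.0, "ay": 0.0, "az": 0.0}, {"x": 0.001, "y": 0.004, "z": 0.065, "ax": 0.0, "ay": 0.0, "az": 0.0}, {"x": 0.001, "y": 0.004, "z": 0.073, "ax": 0.0, "ay": 0.0, "az": 0.0}, {"x": 0.001, "y": 0.004, "z": 0.077, "ax": 0.0, "ay": 0.0, "az": 0.0}, {"x": 0.001, "y": 0.004, "z": 0.077, "ax": 0.0, "ay": 0.0, "az": 0.0}, {"x": 0.001, "y": 0.004, "z": 0.077, "ax": 0.0, "ay": 0.0, "az": 0.0}])

```text
time: 6.65
eef_pos: [0.5698, -0.0322, 0.0432]
eef_rot: [-3.142, -0.002, -0.267]
ft_force: [0.2, 1.2, -0.6]
grip_width: 0.0479
gripper_force: 41.8
```

```bash
python3 d.py .5692 -.0318 .0405 -.27; python3 side.py s3.png
```

```text
move [-0.0014 -0.0004  0.0054] [-0.0001 -0.0016  0.0032] rows 0.06668776831511795 0.030251873785696656
[ 0.5698 -0.0322  0.0432] [-3.1415 -0.0017 -0.2666] 0.04788127430689652 6.65 [ 0.1514  1.2152 -0.5571]
[328.9607 247.7862]
```

View pics/s3.png

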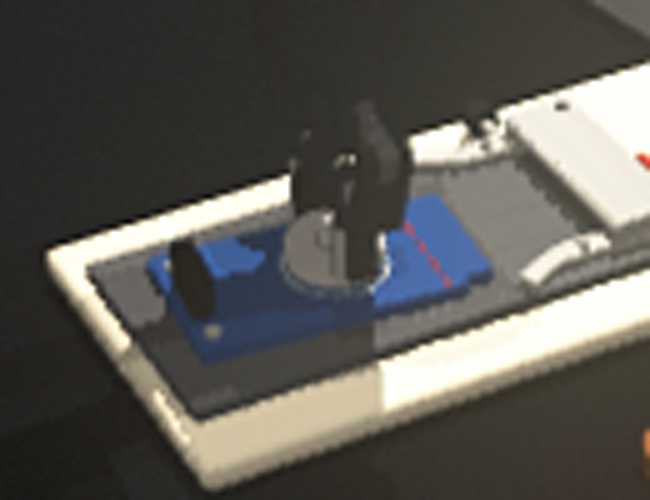

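The riser sits just above the ring, which shows evenly around it at about (338,255) in the crop. I'll lower it and let go.

Request:
arm_command(plan=[{"x": 0.0, "y": 0.0, "z": 0.003, "ax": 0.0, "ay": 0.0, "az": 0.0}, {"x": 0.0, "y": 0.0, "z": 0.006, "ax": 0.0, "ay": 0.0, "az": 0.0}, {"x": 0.0, "y": 0.0, "z": 0.006, "ax": 0.0, "ay": 0.0, "az": 0.0}, {"x": 0.0, "y": 0.0, "z": 0.006, "ax": 0.0, "ay": 0.0, "az": 0.0}])

```text
time: 7.03
eef_pos: [0.5696, -0.0325, 0.0397]
eef_rot: [-3.142, -0.001, -0.267]
ft_force: [-2.4, 1.0, 5.1]
grip_width: 0.0477
gripper_force: 42.4
```

Request:
arm_command(plan=[{"x": 0.0, "y": 0.0, "z": 0.0, "ax": 0.0, "ay": 0.0, "az": 0.0}, {"x": 0.0, "y": 0.0, "z": 0.0, "ax": 0.0, "ay": 0.0, "az": 0.0}, {"x": 0.0, "y": 0.0, "z": 0.0, "ax": 0.0, "ay": 0.0, "az": 0.0}, {"x": 0.0, "y": 0.0, "z": 0.0, "ax": 0.0, "ay": 0.0, "az": 0.0}, {"x": 0.0, "y": 0.0, "z": -0.05, "ax": 0.0, "ay": 0.0, "az": 0.0}, {"x": 0.0, "y": 0.0, "z": -0.12, "ax": 0.0, "ay": 0.0, "az": 0.0}, {"x": 0.0, "y": 0.0, "z": -0.2, "ax": 0.0, "ay": 0.0, "az": 0.0}, {"x": 0.0, "y": 0.0, "z": -0.2, "ax": 0.0, "ay": 0.0, "az": 0.0}], claw=-0.5)

```text
time: 7.7
eef_pos: [0.5722, -0.0332, 0.1464]
eef_rot: [-3.142, -0.012, -0.267]
ft_force: [0.6, -0.2, 2.2]
grip_width: 0.064
gripper_force: 0.0
```

```bash
python3 d.py .5128 -.2855 .12 -.27
```

```text
move [0.018  0.5182 0.053 ] [-0.0001 -0.0115  0.0028] rows 6.249064540177859 0.09905597798802313
[ 0.5722 -0.0332  0.1464] [-3.1415 -0.012  -0.2671] 0.0639525490214461 7.7 [ 0.5974 -0.2228  2.1723]
```

Request:
arm_command(plan=[{"x": 0.004, "y": 0.07, "z": 0.0, "ax": 0.0, "ay": 0.0, "az": 0.0}, {"x": 0.006, "y": 0.15, "z": 0.0, "ax": 0.0, "ay": 0.0, "az": 0.0}, {"x": 0.01, "y": 0.23, "z": 0.0, "ax": 0.0, "ay": 0.0, "az": 0.0}, {"x": 0.012, "y": 0.31, "z": 0.02, "ax": 0.0, "ay": 0.0, "az": 0.0}, {"x": 0.015, "y": 0.39, "z": 0.04, "ax": 0.0, "ay": 0.0, "az": 0.0}, {"x": 0.018, "y": 0.46, "z": 0.07, "ax": 0.0, "ay": 0.0, "az": 0.0}, {"x": 0.018, "y": 0.518, "z": 0.1, "ax": 0.0, "ay": 0.0, "az": 0.0}, {"x": 0.018, "y": 0.518, "z": 0.12, "ax": 0.0, "ay": 0.0, "az": 0.0}])

```text
time: 8.37
eef_pos: [0.5077, -0.2892, 0.0775]
eef_rot: [3.141, 0.0, -0.272]
ft_force: [-0.4, -0.2, -0.3]
grip_width: 0.064
gripper_force: 0.0
```

```bash
cat > f.py <<'E'
from h import *
p=capture("top"); f=p["frame"]; hsv=cv2.cvtColor(f,cv2.COLOR_RGB2HSV); s=capture("side")
g=np.zeros((520,640,3),np.uint8)
g[:,:480]=cv2.resize(f[195:282,300:380],(480,520),interpolation=cv2.INTER_CUBIC); cv2.imwrite("pics/t1.png",g[:,:480,::-1])
w=np.zeros(f.shape[:2],np.uint8); cv2.circle(w,(341,236),22,255,-1)
m=cv2.inRange(hsv,(0,0,125),(180,70,255))&w; m=cv2.morphologyEx(m,cv2.MORPH_OPEN,np.ones((3,3)))
cs=max(cv2.findContours(m,cv2.RETR_EXTERNAL,cv2.CHAIN_APPROX_NONE)[0],key=cv2.contourArea)
pts=np.array([at(p,q,.050)[:2] for q in cs[:,0]],np.float32); print("riser",cv2.minEnclosingCircle(pts),np.ptp(pts,axis=0),(pts.max(0)+pts.min(0))/2)
w[:]=0; w[195:280,305:375]=255
m=cv2.morphologyEx((cv2.inRange(hsv,(100,120,60),(125,255,255))&w)|m,cv2.MORPH_CLOSE,np.ones((5,5)))
cs=max(cv2.findContours(m,cv2.RETR_EXTERNAL,cv2.CHAIN_APPROX_NONE)[0],key=cv2.contourArea)
pts=np.array([at(p,q,.038)[:2] for q in cs[:,0]],np.float32); print("carrier",cv2.minAreaRect(pts))
for q,z in(("riser",.038),("well",.038),("tab",.051)):
  for n,c in(("top",p),("side",s)): print(q,n,[(round(r["p"],2),at(c,r["xy"],z)[:2]) for r in finder.tip_of(c,q)[:1]])
E
python3 d.py .5128 -.2855 .0015 -.27; python3 f.py
```

```text
move [ 0.008  -0.0099  0.1519] [ 0.0007  0.0005 -0.002 ] rows 1.827852102018802 0.018523910278875653
[ 0.5077 -0.2892  0.0775] [ 3.1408  0.0005 -0.2721] 0.06401207141653475 8.3667 [-0.4066 -0.1965 -0.3454]
riser ((0.568462610244751, -0.031348250806331635), 0.027072804048657417) [0.0501 0.0492] [ 0.5685 -0.0309]
carrier ((0.5635558366775513, -0.02826136350631714), (0.10127328336238861, 0.15643253922462463), 66.65187072753906)
riser top [(0.62, array([ 0.5708, -0.0247]))]
riser side [(0.6, array([ 0.5765, -0.0354]))]
well top [(0.67, array([ 0.5755, -0.0351]))]
well side [(0.81, array([ 0.5724, -0.0378]))]
tab top [(0.88, array([ 0.494 , -0.0128]))]
tab side [(0.98, array([ 0.4956, -0.0128]))]
```

View pics/t1.png

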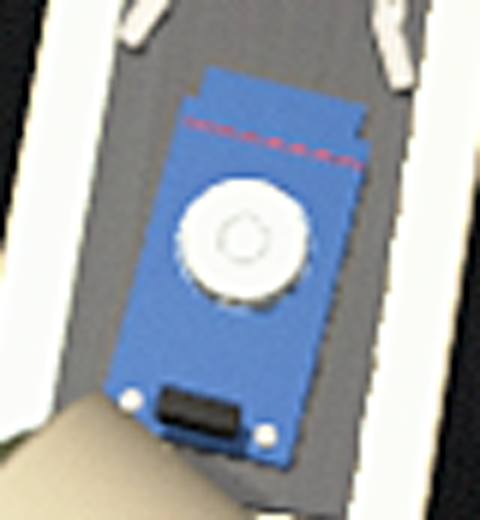

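The riser lies in the ring at about (245,240) in the crop, within about 1.5 mm of centre. Next is the red puck.

Request:
arm_command(plan=[{"x": 0.008, "y": -0.008, "z": 0.05, "ax": 0.0, "ay": 0.0, "az": 0.0}, {"x": 0.008, "y": -0.008, "z": 0.1, "ax": 0.0, "ay": 0.0, "az": 0.0}, {"x": 0.008, "y": -0.008, "z": 0.135, "ax": 0.0, "ay": 0.0, "az": 0.0}, {"x": 0.008, "y": -0.008, "z": 0.145, "ax": 0.0, "ay": 0.0, "az": 0.0}, {"x": 0.008, "y": -0.008, "z": 0.145, "ax": 0.0, "ay": 0.0, "az": 0.0}, {"x": 0.008, "y": -0.008, "z": 0.145, "ax": 0.0, "ay": 0.0, "az": 0.0}, {"x": 0.008, "y": -0.008, "z": 0.145, "ax": 0.0, "ay": 0.0, "az": 0.0}])

```text
time: 9.35
eef_pos: [0.5152, -0.2823, 0.0081]
eef_rot: [3.141, -0.002, -0.267]
ft_force: [-0.8, -0.9, -0.1]
grip_width: 0.0641
gripper_force: 0.0
```

```bash
python3 d.py .5128 -.2855 .003 -.27; python3 - <<'E'
from h import *
p=capture("side"); hsv=cv2.cvtColor(p["frame"],cv2.COLOR_RGB2HSV); 
o=arm.get_obs(); print(proj(p,[o["eef_pos"],o["eef_pos"]+[0,0,.0115]]))
m=cv2.inRange(hsv,(0,120,60),(8,255,255))|cv2.inRange(hsv,(170,120,60),(180,255,255)); u,v=np.int32(proj(p,[o["eef_pos"]])[0]); w=0*m; cv2.circle(w,(int(u),int(v)),16,255,-1); m&=w
vv,uu=np.nonzero(m); print(uu.min(),uu.max(),vv.min(),vv.max(),uu.mean(),vv.mean())
print([(r["p"],at(p,r["xy"],0)) for r in finder.tip_of(p,"specimen")])
E
```

```text
move [-0.0029  0.0075  0.0103] [ 0.001  -0.0022  0.0029] rows 0.1560391196209131 0.03150690557073104
[ 0.5152 -0.2823  0.0081] [ 3.1405 -0.0023 -0.267 ] 0.06413271170188269 9.35 [-0.8216 -0.9189 -0.1069]
[[380.442  325.6422]
 [380.7162 321.8568]]
373 385 318 336 378.4782608695652 327.40372670807454
[(0.7, array([ 0.5115, -0.2968,  0.    ])), (0.58, array([ 0.6082, -0.315 , -0.    ])), (0.57, array([ 0.6357, -0.2206,  0.    ])), (0.51, array([ 0.6008, -0.0001,  0.    ]))]
```

Request:
arm_command(plan=[{"x": -0.003, "y": 0.007, "z": 0.005, "ax": 0.0, "ay": 0.0, "az": 0.0}, {"x": -0.003, "y": 0.007, "z": 0.01, "ax": 0.0, "ay": 0.0, "az": 0.0}, {"x": -0.003, "y": 0.007, "z": 0.01, "ax": 0.0, "ay": 0.0, "az": 0.0}, {"x": -0.003, "y": 0.007, "z": 0.01, "ax": 0.0, "ay": 0.0, "az": 0.0}])

```text
time: 9.78
eef_pos: [0.5119, -0.2848, 0.0015]
eef_rot: [-3.141, 0.0, -0.268]
ft_force: [-0.3, -0.6, 0.3]
grip_width: 0.064
gripper_force: 0.0
```

Request:
arm_command(plan=[{"x": 0.0, "y": 0.0, "z": 0.0, "ax": 0.0, "ay": 0.0, "az": 0.0}, {"x": 0.0, "y": 0.0, "z": 0.0, "ax": 0.0, "ay": 0.0, "az": 0.0}, {"x": 0.0, "y": 0.0, "z": 0.0, "ax": 0.0, "ay": 0.0, "az": 0.0}, {"x": 0.0, "y": 0.0, "z": 0.0, "ax": 0.0, "ay": 0.0, "az": 0.0}, {"x": 0.0, "y": 0.0, "z": 0.0, "ax": 0.0, "ay": 0.0, "az": 0.0}, {"x": 0.0, "y": 0.0, "z": 0.0, "ax": 0.0, "ay": 0.0, "az": 0.0}, {"x": 0.0, "y": 0.0, "z": 0.0, "ax": 0.0, "ay": 0.0, "az": 0.0}], claw=1.0, newtons=30)

```text
time: 10.37
eef_pos: [0.5122, -0.2849, 0.0019]
eef_rot: [3.141, -0.0, -0.267]
ft_force: [-0.4, 1.4, 5.1]
grip_width: 0.0385
gripper_force: 30.4
```

```bash
python3 d.py .5690 -.0315 .15 -.27
```

```text
move [-0.0241 -0.5187 -0.2963] [ 0.0002 -0.0004  0.0027] rows 7.168985221419523 0.022867398921259923
[ 0.5122 -0.2849  0.0019] [ 3.1414 -0.0005 -0.2672] 0.03850657313384017 10.3667 [-0.436   1.3887  5.0806]
```

Request:
arm_command(plan=[{"x": 0.0, "y": 0.0, "z": -0.08, "ax": 0.0, "ay": 0.0, "az": 0.0}, {"x": 0.0, "y": 0.0, "z": -0.16, "ax": 0.0, "ay": 0.0, "az": 0.0}, {"x": -0.004, "y": -0.06, "z": -0.22, "ax": 0.0, "ay": 0.0, "az": 0.0}, {"x": -0.008, "y": -0.13, "z": -0.27, "ax": 0.0, "ay": 0.0, "az": 0.0}, {"x": -0.012, "y": -0.2, "z": -0.3, "ax": 0.0, "ay": 0.0, "az": 0.0}, {"x": -0.016, "y": -0.28, "z": -0.3, "ax": 0.0, "ay": 0.0, "az": 0.0}, {"x": -0.02, "y": -0.36, "z": -0.3, "ax": 0.0, "ay": 0.0, "az": 0.0}, {"x": -0.022, "y": -0.42, "z": -0.3, "ax": 0.0, "ay": 0.0, "az": 0.0}])

```text
time: 11.03
eef_pos: [0.5569, -0.0765, 0.1516]
eef_rot: [-3.141, 0.0, -0.266]
ft_force: [1.0, -0.1, -1.1]
grip_width: 0.0383
gripper_force: 30.6
```

```bash
python3 d.py .5693 -.032 .095 -.27
```

```text
move [ 0.0006 -0.0923  0.1132] [-0.0004  0.0002  0.0036] rows 1.7510519378956866 0.030172708721998155
[ 0.5569 -0.0765  0.1516] [-3.1412  0.0002 -0.2663] 0.03828182369694027 11.0333 [ 1.0051 -0.0523 -1.0611]
```

Request:
arm_command(plan=[{"x": 0.0, "y": -0.05, "z": 0.0, "ax": 0.0, "ay": 0.0, "az": 0.0}, {"x": 0.0, "y": -0.08, "z": 0.03, "ax": 0.0, "ay": 0.0, "az": 0.0}, {"x": 0.0, "y": -0.092, "z": 0.06, "ax": 0.0, "ay": 0.0, "az": 0.0}, {"x": 0.0, "y": -0.092, "z": 0.09, "ax": 0.0, "ay": 0.0, "az": 0.0}, {"x": 0.0, "y": -0.092, "z": 0.113, "ax": 0.0, "ay": 0.0, "az": 0.0}, {"x": 0.0, "y": -0.092, "z": 0.113, "ax": 0.0, "ay": 0.0, "az": 0.0}, {"x": 0.0, "y": -0.092, "z": 0.113, "ax": 0.0, "ay": 0.0, "az": 0.0}, {"x": 0.0, "y": -0.092, "z": 0.113, "ax": 0.0, "ay": 0.0, "az": 0.0}])

```text
time: 11.7
eef_pos: [0.5694, -0.0354, 0.0958]
eef_rot: [3.142, -0.001, -0.268]
ft_force: [-0.3, 0.4, -0.4]
grip_width: 0.0384
gripper_force: 30.6
```

```bash
python3 d.py .5693 -.032 .053 -.27
```

```text
move [-0.0021 -0.0065  0.0857] [ 0.     -0.0011  0.0022] rows 1.0303950925858743 0.020280229928949133
[ 0.5694 -0.0354  0.0958] [ 3.1416 -0.0012 -0.2677] 0.03836168071636005 11.7 [-0.2936  0.4193 -0.3864]
```

Request:
arm_command(plan=[{"x": -0.001, "y": -0.005, "z": 0.04, "ax": 0.0, "ay": 0.0, "az": 0.0}, {"x": -0.001, "y": -0.005, "z": 0.065, "ax": 0.0, "ay": 0.0, "az": 0.0}, {"x": -0.001, "y": -0.005, "z": 0.075, "ax": 0.0, "ay": 0.0, "az": 0.0}, {"x": -0.001, "y": -0.005, "z": 0.08, "ax": 0.0, "ay": 0.0, "az": 0.0}, {"x": -0.001, "y": -0.005, "z": 0.08, "ax": 0.0, "ay": 0.0, "az": 0.0}, {"x": -0.001, "y": -0.005, "z": 0.08, "ax": 0.0, "ay": 0.0, "az": 0.0}, {"x": -0.001, "y": -0.005, "z": 0.08, "ax": 0.0, "ay": 0.0, "az": 0.0}])

```text
time: 12.28
eef_pos: [0.5697, -0.0327, 0.056]
eef_rot: [-3.142, -0.002, -0.267]
ft_force: [0.0, -0.0, -0.2]
grip_width: 0.0385
gripper_force: 30.6
```

```bash
python3 d.py .5693 -.032 .053 -.27
```

```text
move [-0.0012 -0.001   0.0061] [-0.     -0.0015  0.0025] rows 0.07528337410546901 0.02484959126723005
[ 0.5697 -0.0327  0.056 ] [-3.1416 -0.0016 -0.2673] 0.03851041214989831 12.2833 [ 0.007  -0.0433 -0.2015]
```

Request:
arm_command(plan=[{"x": 0.0, "y": 0.0, "z": 0.004, "ax": 0.0, "ay": 0.0, "az": 0.0}, {"x": 0.0, "y": 0.0, "z": 0.007, "ax": 0.0, "ay": 0.0, "az": 0.0}, {"x": 0.0, "y": 0.0, "z": 0.007, "ax": 0.0, "ay": 0.0, "az": 0.0}, {"x": 0.0, "y": 0.0, "z": 0.007, "ax": 0.0, "ay": 0.0, "az": 0.0}])

```text
time: 12.62
eef_pos: [0.5694, -0.0325, 0.0519]
eef_rot: [3.142, -0.001, -0.267]
ft_force: [-0.2, 0.8, 2.7]
grip_width: 0.0388
gripper_force: 30.9
```

Request:
arm_command(plan=[{"x": 0.0, "y": 0.0, "z": 0.0, "ax": 0.0, "ay": 0.0, "az": 0.0}, {"x": 0.0, "y": 0.0, "z": 0.0, "ax": 0.0, "ay": 0.0, "az": 0.0}, {"x": 0.0, "y": 0.0, "z": 0.0, "ax": 0.0, "ay": 0.0, "az": 0.0}, {"x": 0.0, "y": 0.0, "z": 0.0, "ax": 0.0, "ay": 0.0, "az": 0.0}, {"x": 0.0, "y": 0.0, "z": -0.04, "ax": 0.0, "ay": 0.0, "az": 0.0}, {"x": 0.0, "y": 0.0, "z": -0.1, "ax": 0.0, "ay": 0.0, "az": 0.0}, {"x": 0.0, "y": 0.0, "z": -0.16, "ax": 0.0, "ay": 0.0, "az": 0.0}, {"x": 0.0, "y": 0.0, "z": -0.16, "ax": 0.0, "ay": 0.0, "az": 0.0}], claw=-0.5)

```text
time: 13.28
eef_pos: [0.5716, -0.033, 0.1372]
eef_rot: [-3.142, -0.009, -0.267]
ft_force: [-0.2, -0.7, 1.2]
grip_width: 0.0641
gripper_force: 0.0
```

```bash
python3 d.py .497 -.012 .13 -.27
```

```text
move [-0.1552 -0.0011  0.013 ] [-0.0001 -0.009   0.0028] rows 1.8670267625943786 0.07885920496550627
[ 0.5716 -0.033   0.1372] [-3.1415 -0.0094 -0.2671] 0.06406741088232418 13.2833 [-0.1522 -0.7128  1.1736]
```

Request:
arm_command(plan=[{"x": -0.06, "y": 0.0, "z": 0.0, "ax": 0.0, "ay": 0.0, "az": 0.0}, {"x": -0.12, "y": 0.0, "z": 0.0, "ax": 0.0, "ay": 0.0, "az": 0.0}, {"x": -0.155, "y": -0.001, "z": 0.0, "ax": 0.0, "ay": 0.0, "az": 0.003}, {"x": -0.155, "y": -0.001, "z": 0.01, "ax": 0.0, "ay": 0.0, "az": 0.003}, {"x": -0.155, "y": -0.001, "z": 0.01, "ax": 0.0, "ay": 0.0, "az": 0.003}, {"x": -0.155, "y": -0.001, "z": 0.01, "ax": 0.0, "ay": 0.0, "az": 0.003}])

```text
time: 13.78
eef_pos: [0.4951, -0.0117, 0.1264]
eef_rot: [-3.142, -0.0, -0.271]
ft_force: [0.5, -1.2, 0.1]
grip_width: 0.0639
gripper_force: 0.0
```

```bash
python3 d.py .497 -.012 .07 -.27; python3 - <<'E'
from h import *
s=capture("side"); t=capture("top")
c=lambda p,X,k: cv2.resize(p["frame"][int(X[1])-k:int(X[1])+k,int(X[0])-k:int(X[0])+k],(390,390),interpolation=cv2.INTER_CUBIC)
a=proj(s,[[.55,-.03,.05]])[0]; b=proj(t,[[.55,-.03,.05]])[0]
cv2.imwrite("pics/st.png",np.hstack([c(s,a,40),c(t,b,40)])[:,:,::-1]); print(a,b)
for n,p,X in(("side",s,a),("top",t,b)):
    h=cv2.cvtColor(p["frame"],cv2.COLOR_RGB2HSV); w=np.zeros(h.shape[:2],np.uint8); cv2.circle(w,tuple(map(int,proj(p,[[.569,-.032,.065]])[0])),22,255,-1)
    m=(cv2.inRange(h,(0,150,60),(8,255,255))|cv2.inRange(h,(172,150,60),(180,255,255)))&w
    m=cv2.morphologyEx(m,cv2.MORPH_OPEN,np.ones((3,3))); v,u=np.nonzero(m)
    if len(u): print(n,len(u),u.min(),u.max(),v.min(),v.max(),"centre at top z",at(p,((u.min()+u.max())/2,(v.min()+v.max())/2),.060)[:2])
    for q,z in(("specimen",.05),("riser",.038),("tab",.051),("well",.038)): print(n,q,[(round(r["p"],2),at(p,r["xy"],z)[:2]) for r in finder.tip_of(p,q)[:3]])
E
```

```text
move [ 0.0038 -0.0005  0.1128] [-0.     -0.0002 -0.0005] rows 1.3538841768209033 0.004380714721988344
[ 0.4951 -0.0117  0.1264] [-3.1416 -0.0002 -0.2705] 0.06388238514474272 13.7833 [ 0.4831 -1.1919  0.1087]
[321.9985 248.1828] [339.8105 242.4081]
side 112 323 337 236 249 centre at top z [ 0.5714 -0.0345]
side specimen [(0.93, array([ 0.5659, -0.3543])), (0.79, array([ 0.4132, -0.2544])), (0.52, array([ 0.5929, -0.2636]))]
side riser [(0.41, array([ 0.5656, -0.0441]))]
side tab [(0.72, array([ 0.4992, -0.0057]))]
side well [(0.57, array([ 0.5699, -0.0394]))]
top specimen [(0.87, array([ 0.4276, -0.2193])), (0.6, array([ 0.6147, -0.2059])), (0.54, array([ 0.5851, -0.3043]))]
top riser []
top tab []
top well []
```

View pics/st.png

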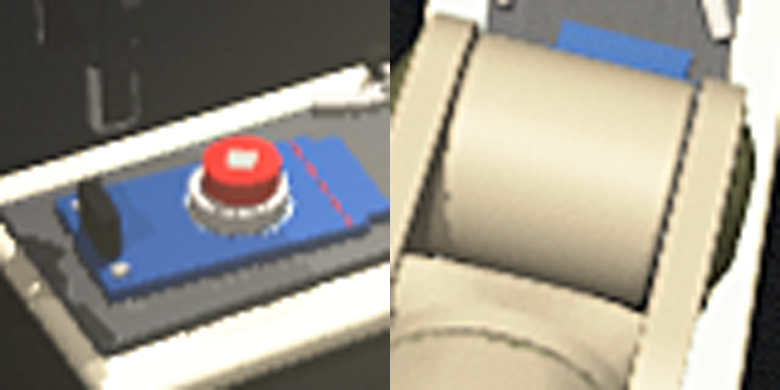

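The stack sits centred: puck at about (242,170) and riser at about (240,200) in the left crop. Now I'll grip the tab.

Request:
arm_command(plan=[{"x": 0.003, "y": -0.001, "z": 0.06, "ax": 0.0, "ay": 0.0, "az": 0.0}, {"x": 0.003, "y": -0.001, "z": 0.11, "ax": 0.0, "ay": 0.0, "az": 0.0}, {"x": 0.003, "y": -0.001, "z": 0.14, "ax": 0.0, "ay": 0.0, "az": 0.0}, {"x": 0.003, "y": -0.001, "z": 0.15, "ax": 0.0, "ay": 0.0, "az": 0.0}, {"x": 0.003, "y": -0.001, "z": 0.158, "ax": 0.0, "ay": 0.0, "az": 0.0}, {"x": 0.003, "y": -0.001, "z": 0.158, "ax": 0.0, "ay": 0.0, "az": 0.0}, {"x": 0.003, "y": -0.001, "z": 0.158, "ax": 0.0, "ay": 0.0, "az": 0.0}])

```text
time: 14.87
eef_pos: [0.4967, -0.0115, 0.0484]
eef_rot: [-3.142, -0.001, -0.27]
ft_force: [0.4, 0.3, 0.2]
grip_width: 0.0643
gripper_force: 0.0
```

```bash
python3 d.py .4969 -.012 .046 -.27; python3 side.py s5.png
```

```text
move [0.0006 0.0008 0.0048] [-0.     -0.0014 -0.0004] rows 0.05918425201924864 0.012203071833655906
[ 0.4967 -0.0115  0.0484] [-3.1415 -0.0015 -0.2704] 0.0642648054604615 14.8667 [0.4425 0.307  0.1924]
[299.9412 253.3489]
```

Request:
arm_command(plan=[{"x": 0.0, "y": 0.0, "z": 0.003, "ax": 0.0, "ay": 0.0, "az": 0.0}, {"x": 0.0, "y": 0.0, "z": 0.003, "ax": 0.0, "ay": 0.0, "az": 0.0}, {"x": 0.0, "y": 0.0, "z": 0.003, "ax": 0.0, "ay": 0.0, "az": 0.0}, {"x": 0.0, "y": 0.0, "z": 0.003, "ax": 0.0, "ay": 0.0, "az": 0.0}], claw=0.05, newtons=20)

```text
time: 15.25
eef_pos: [0.4963, -0.0115, 0.0463]
eef_rot: [-3.142, -0.0, -0.27]
ft_force: [0.1, -0.6, -0.4]
grip_width: 0.0406
gripper_force: 0.0
```

Request:
arm_command(plan=[{"x": 0.0, "y": 0.0, "z": 0.0, "ax": 0.0, "ay": 0.0, "az": 0.0}, {"x": 0.0, "y": 0.0, "z": 0.0, "ax": 0.0, "ay": 0.0, "az": 0.0}, {"x": 0.0, "y": 0.0, "z": 0.0, "ax": 0.0, "ay": 0.0, "az": 0.0}, {"x": 0.0, "y": 0.0, "z": 0.0, "ax": 0.0, "ay": 0.0, "az": 0.0}, {"x": 0.0, "y": 0.0, "z": 0.0, "ax": 0.0, "ay": 0.0, "az": 0.0}], claw=1.0, newtons=40)

```text
time: 15.67
eef_pos: [0.4964, -0.0115, 0.0465]
eef_rot: [-3.142, -0.001, -0.27]
ft_force: [-1.1, 0.5, 5.9]
grip_width: 0.0328
gripper_force: 40.5
```

```bash
python3 d.py .505 -.0176 .046 -.178
```

```text
move [0.0199 0.0072 0.0009] [ 0.     -0.0005 -0.0882] rows 0.2538725246298539 0.739034610339577
[ 0.4964 -0.0115  0.0465] [-3.1416 -0.0006 -0.2704] 0.032759630270890995 15.6667 [-1.101   0.4857  5.877 ]
```

Request:
arm_command(plan=[{"x": 0.0, "y": 0.001, "z": 0.0, "ax": 0.0, "ay": 0.0, "az": -0.006}, {"x": 0.001, "y": 0.002, "z": 0.0, "ax": 0.0, "ay": 0.0, "az": -0.018}, {"x": 0.003, "y": 0.003, "z": 0.0, "ax": 0.0, "ay": 0.0, "az": -0.032}, {"x": 0.006, "y": 0.004, "z": 0.0, "ax": 0.0, "ay": 0.0, "az": -0.046}, {"x": 0.009, "y": 0.005, "z": 0.0, "ax": 0.0, "ay": 0.0, "az": -0.06}, {"x": 0.013, "y": 0.006, "z": 0.0, "ax": 0.0, "ay": 0.0, "az": -0.074}, {"x": 0.017, "y": 0.007, "z": 0.0, "ax": 0.0, "ay": 0.0, "az": -0.084}, {"x": 0.02, "y": 0.007, "z": 0.0, "ax": 0.0, "ay": 0.0, "az": -0.088}])

```text
time: 16.33
eef_pos: [0.5048, -0.0175, 0.0464]
eef_rot: [3.142, 0.001, -0.178]
ft_force: [-3.7, -0.0, 7.3]
grip_width: 0.0328
gripper_force: 40.8
```

```bash
cat > g.py <<'E'
from h import *
s=capture("side"); t=capture("top"); o=arm.get_obs()
def red(p,X,r=20):
    h=cv2.cvtColor(p["frame"],cv2.COLOR_RGB2HSV); w=np.zeros(h.shape[:2],np.uint8); cv2.circle(w,tuple(map(int,proj(p,[X])[0])),r,255,-1)
    m=(cv2.inRange(h,(0,150,60),(8,255,255))|cv2.inRange(h,(172,150,60),(180,255,255)))&w
    m=cv2.morphologyEx(m,cv2.MORPH_OPEN,np.ones((3,3))); v,u=np.nonzero(m)
    return at(p,((u.min()+u.max())/2,(v.min()+v.max())/2),.060)[:2]
R=Ro.from_euler("xyz",o["eef_rot"]); X=o["eef_pos"]+R.apply([.075,0,-.014])
d=R.inv().apply(np.r_[red(s,X),0]-o["eef_pos"]); print("puck in tool",d[:2])
S=np.array([.6525,-.0442]); c,n=np.cos(.178),-np.sin(.178); e=X[:2]-S; print("carrier in stage",c*e[0]+n*e[1],-n*e[0]+c*e[1],"yaw",o["eef_rot"][2]+.178)
for q,z in(("lip_edge",.049),("mouth",.03)): print(q,[(round(r["p"],2),at(p,r["xy"],z)[:2]) for p in(s,t) for r in finder.tip_of(p,q)[:1]])
cv2.imwrite("pics/g.png",s["frame"][:,:,::-1])
E
python3 d.py .505 -.0176 .046 -.178; python3 g.py
```

```text
move [0.0005 0.0001 0.0009] [0.     0.0005 0.0003] rows 0.011865972512193217 0.005131826423752545
[ 0.5048 -0.0175  0.0464] [ 3.1416  0.0005 -0.1777] 0.032848011446831894 16.3333 [-3.7013 -0.0122  7.2931]
puck in tool [0.0787 0.0011]
carrier in stage -0.07486664962299508 0.00010114170836913669 yaw 1.9951088658098914e-05
lip_edge [(0.86, array([ 0.6826, -0.0624])), (0.56, array([ 0.6973, -0.0499]))]
mouth [(0.57, array([ 0.6717, -0.0536])), (0.59, array([ 0.6681, -0.0472]))]
```

Request:
arm_command(plan=[{"x": 0.004, "y": 0.0, "z": 0.0, "ax": 0.0, "ay": 0.0, "az": 0.0}, {"x": 0.01, "y": 0.0, "z": 0.0, "ax": 0.0, "ay": 0.0, "az": 0.0}, {"x": 0.018, "y": 0.0, "z": 0.0, "ax": 0.0, "ay": 0.0, "az": 0.0}, {"x": 0.026, "y": 0.0, "z": 0.0, "ax": 0.0, "ay": 0.0, "az": 0.0}, {"x": 0.034, "y": 0.0, "z": 0.0, "ax": 0.0, "ay": 0.0, "az": 0.0}, {"x": 0.042, "y": 0.0, "z": 0.0, "ax": 0.0, "ay": 0.0, "az": 0.0}, {"x": 0.048, "y": 0.0, "z": 0.0, "ax": 0.0, "ay": 0.0, "az": 0.0}, {"x": 0.05, "y": 0.0, "z": 0.0, "ax": 0.0, "ay": 0.0, "az": 0.0}])

```text
time: 17.3
eef_pos: [0.5296, -0.0219, 0.0465]
eef_rot: [3.142, 0.0, -0.178]
ft_force: [-4.0, -0.4, 7.7]
grip_width: 0.0327
gripper_force: 40.8
```

Request:
arm_command(plan=[{"x": 0.004, "y": 0.0, "z": 0.0, "ax": 0.0, "ay": 0.0, "az": 0.0}, {"x": 0.01, "y": 0.0, "z": 0.0, "ax": 0.0, "ay": 0.0, "az": 0.0}, {"x": 0.016, "y": 0.0, "z": 0.0, "ax": 0.0, "ay": 0.0, "az": 0.0}, {"x": 0.022, "y": 0.0, "z": 0.0, "ax": 0.0, "ay": 0.0, "az": 0.0}, {"x": 0.027, "y": 0.0, "z": 0.0, "ax": 0.0, "ay": 0.0, "az": 0.0}, {"x": 0.03, "y": 0.0, "z": 0.0, "ax": 0.0, "ay": 0.0, "az": 0.0}])

```text
time: 17.8
eef_pos: [0.5443, -0.0245, 0.0464]
eef_rot: [3.142, 0.0, -0.178]
ft_force: [-2.8, -1.0, 7.7]
grip_width: 0.0328
gripper_force: 40.7
```

```bash
python3 d.py .5787 -.0309 .0465 -.178; python3 g.py
```

```text
move [ 0.07    0.0003 -0.0001] [ 0.      0.0004 -0.0001] rows 0.8395790351710017 0.003105222132615885
[ 0.5443 -0.0245  0.0464] [ 3.1416  0.0004 -0.1781] 0.03284540262677014 17.8 [-2.8471 -1.0149  7.6988]
puck in tool [0.077 0.003]
carrier in stage -0.0347719096022016 0.00015799881958106655 yaw -0.00014885657249025241
lip_edge [(0.71, array([ 0.7018, -0.0484])), (0.92, array([ 0.6981, -0.045 ]))]
mouth [(0.96, array([ 0.6733, -0.0549])), (0.79, array([ 0.6715, -0.0485]))]
```

Request:
arm_command(plan=[{"x": 0.004, "y": 0.0, "z": 0.0, "ax": 0.0, "ay": 0.0, "az": 0.0}, {"x": 0.01, "y": 0.0, "z": 0.0, "ax": 0.0, "ay": 0.0, "az": 0.0}, {"x": 0.016, "y": 0.0, "z": 0.0, "ax": 0.0, "ay": 0.0, "az": 0.0}, {"x": 0.022, "y": 0.0, "z": 0.0, "ax": 0.0, "ay": 0.0, "az": 0.0}, {"x": 0.028, "y": 0.0, "z": 0.0, "ax": 0.0, "ay": 0.0, "az": 0.0}, {"x": 0.034, "y": 0.0, "z": 0.0, "ax": 0.0, "ay": 0.0, "az": 0.0}, {"x": 0.038, "y": 0.0, "z": 0.0, "ax": 0.0, "ay": 0.0, "az": 0.0}, {"x": 0.04, "y": 0.0, "z": 0.0, "ax": 0.0, "ay": 0.0, "az": 0.0}])

```text
time: 18.77
eef_pos: [0.5639, -0.0281, 0.0465]
eef_rot: [3.142, 0.0, -0.178]
ft_force: [-3.3, 0.6, 7.9]
grip_width: 0.0331
gripper_force: 40.7
```

Request:
arm_command(plan=[{"x": 0.002, "y": 0.0, "z": 0.0, "ax": 0.0, "ay": 0.0, "az": 0.0}, {"x": 0.004, "y": 0.0, "z": 0.0, "ax": 0.0, "ay": 0.0, "az": 0.0}, {"x": 0.007, "y": 0.0, "z": 0.0, "ax": 0.0, "ay": 0.0, "az": 0.0}, {"x": 0.01, "y": 0.0, "z": 0.0, "ax": 0.0, "ay": 0.0, "az": 0.0}, {"x": 0.012, "y": 0.0, "z": 0.0, "ax": 0.0, "ay": 0.0, "az": 0.0}, {"x": 0.014, "y": 0.0, "z": 0.0, "ax": 0.0, "ay": 0.0, "az": 0.0}, {"x": 0.015, "y": 0.0, "z": 0.0, "ax": 0.0, "ay": 0.0, "az": 0.0}])

```text
time: 19.35
eef_pos: [0.5701, -0.0291, 0.0465]
eef_rot: [-3.142, 0.004, -0.178]
ft_force: [-10.7, 2.1, 11.8]
grip_width: 0.0329
gripper_force: 41.2
```

```bash
python3 d.py .5787 -.0309 .0465 -.178; python3 g.py
```

```text
move [ 0.0175  0.0005 -0.0002] [-0.      0.0034  0.0001] rows 0.21017162782959906 0.028332401816626898
[ 0.5701 -0.0291  0.0465] [-3.1416  0.0035 -0.1779] 0.03287232423411123 19.35 [-10.675    2.1222  11.8326]
puck in tool [0.0782 0.0034]
carrier in stage -0.008656854294553604 0.0002660761015043133 yaw 4.401427051231588e-05
lip_edge [(0.8, array([ 0.697 , -0.0507])), (0.82, array([ 0.7054, -0.0504]))]
mouth [(0.75, array([ 0.6777, -0.0503])), (0.76, array([ 0.6661, -0.0451]))]
```

Request:
arm_command(plan=[{"x": 0.002, "y": 0.0, "z": 0.0, "ax": 0.0, "ay": 0.0, "az": 0.0}, {"x": 0.004, "y": 0.0, "z": 0.0, "ax": 0.0, "ay": 0.0, "az": 0.0}, {"x": 0.006, "y": 0.0, "z": 0.0, "ax": 0.0, "ay": 0.0, "az": 0.0}, {"x": 0.008, "y": 0.0, "z": 0.0, "ax": 0.0, "ay": 0.0, "az": 0.0}, {"x": 0.01, "y": 0.0, "z": 0.0, "ax": 0.0, "ay": 0.0, "az": 0.0}, {"x": 0.01, "y": 0.0, "z": 0.0, "ax": 0.0, "ay": 0.0, "az": 0.0}])

```text
time: 20.15
eef_pos: [0.5746, -0.0299, 0.0464]
eef_rot: [-3.142, 0.005, -0.178]
ft_force: [-12.3, 2.2, 12.8]
grip_width: 0.0329
gripper_force: 41.4
```

Request:
arm_command(plan=[{"x": 0.002, "y": 0.0, "z": 0.0, "ax": 0.0, "ay": 0.0, "az": 0.0}, {"x": 0.004, "y": 0.0, "z": 0.0, "ax": 0.0, "ay": 0.0, "az": 0.0}, {"x": 0.004, "y": 0.0, "z": 0.0, "ax": 0.0, "ay": 0.0, "az": 0.0}])

```text
time: 20.4
eef_pos: [0.5763, -0.0302, 0.0465]
eef_rot: [-3.142, 0.005, -0.178]
ft_force: [-13.1, 1.8, 14.2]
grip_width: 0.033
gripper_force: 41.5
```

```bash
python3 d.py .5787 -.0309 .0465 -.178; python3 g.py|head -2
```

```text
move [ 0.005   0.0006 -0.0001] [-0.      0.0052  0.0001] rows 0.059890047717712586 0.04378546956181966
[ 0.5763 -0.0302  0.0465] [-3.1416  0.0055 -0.1779] 0.03302669088841544 20.4 [-13.1409   1.8216  14.1972]
puck in tool [0.0775 0.0064]
carrier in stage -0.0023818000148345115 0.00033035746605340695 yaw 5.493990467747567e-05
```

Request:
arm_command(plan=[{"x": 0.001, "y": 0.0, "z": 0.0, "ax": 0.0, "ay": 0.0, "az": 0.0}, {"x": 0.003, "y": 0.0, "z": 0.0, "ax": 0.0, "ay": 0.0, "az": 0.0}, {"x": 0.003, "y": 0.0, "z": 0.0, "ax": 0.0, "ay": 0.0, "az": 0.0}])

```text
time: 20.95
eef_pos: [0.5776, -0.0304, 0.0464]
eef_rot: [-3.142, 0.006, -0.178]
ft_force: [-15.1, 1.8, 15.1]
grip_width: 0.0333
gripper_force: 41.5
```

Request:
arm_command(plan=[{"x": 0.001, "y": 0.0, "z": 0.0, "ax": 0.0, "ay": 0.0, "az": 0.0}, {"x": 0.003, "y": 0.0, "z": 0.0, "ax": 0.0, "ay": 0.0, "az": 0.0}, {"x": 0.003, "y": 0.0, "z": 0.0, "ax": 0.0, "ay": 0.0, "az": 0.0}])

```text
time: 21.2
eef_pos: [0.5777, -0.0304, 0.0464]
eef_rot: [3.142, 0.01, -0.178]
ft_force: [-22.5, 3.8, 20.8]
grip_width: 0.0331
gripper_force: 42.1
```

```bash
cat > k.py <<'E'
from h import *
s=capture("side"); o=arm.get_obs(); R=Ro.from_euler("xyz",o["eef_rot"])
np.set_printoptions(linewidth=200); f=s["frame"]
h=cv2.cvtColor(f,cv2.COLOR_RGB2HSV); X=o["eef_pos"]+R.apply([.075,0,-.014]); u,v=np.int32(proj(s,[X])[0])
red=(cv2.inRange(h,(0,150,40),(8,255,255))|cv2.inRange(h,(172,150,40),(180,255,255)))>0
wh=(h[:,:,1]<70)&(h[:,:,2]>90); bl=cv2.inRange(h,(100,100,30),(125,255,255))>0
for j in range(v-18,v+19): print(j,"".join("R" if red[j,i] else "w" if wh[j,i] else "b" if bl[j,i] else "." for i in range(u-34,u+30)))
print(u,v,"expected puck top",proj(s,[X*[1,1,0]+[0,0,.065]]),"riser top",proj(s,[X*[1,1,0]+[0,0,.050]]),"tcp",proj(s,[o["eef_pos"]]))
E
python3 d.py .5787 -.0309 .0465 -.178; python3 k.py
```

```text
move [ 0.0022  0.0007 -0.0002] [0.0001 0.0095 0.0004] rows 0.027653000392649073 0.0799154366172845
[ 0.5777 -0.0304  0.0464] [ 3.1415  0.01   -0.1776] 0.033060527815449756 21.2 [-22.5099   3.8422  20.8056]
214 .....................................................wwwwwwwwwww
215 ..................................................wwwwwwwwwwwwww
216 ...............................................wwwwwwwwwwwwwwwww
217 ............................................wwwwwwwwwwwwwwwwwwww
218 ........................................wwwwwwwwwwwwwwwwwwwwwwww
219 .......................................wwwwwwwwwwwwwwwwwwwwwwwww
220 .......................................wwwwwwwwwwwwwwwwwwwwwwwww
221 ...............................ww...wwwwwwwwwwwwwwwwwwwwwwwwwwww
222 ............................wwwwww..wwwwwwwwwwwwwwwwwwwwwwwwwwww
223 ..........................wwwwwwww...wwwwwwwwwwwwwwwwwwwwwwwwwww
224 ..........................wwwwwwwww.wwwwwwwwwwwwwwwwwwwwwwwwwwww
225 ...........................wwwwwwwww.wwwwwwwwwwwwwwwwwwwwwwwwwww
226 ..........................wwwwww....RR...wwwwwwwwwwwwwwwwwwwww
[... 1064 characters left out ...]
bbbbbwwwwwwwwwwwwwwwwwwwbbbbbbbbbbbbbb.www
243 .........ww......bbbbbbbbbb.wwwwwwwwwwwwwwwwwbbbbbbbbbbbbbwwwwww
244 .........ww.......bbbbbbbbbb.wwwwwwwwwwwwwwbbbbbbbbbbb.wwwwwwwww
245 .........ww.......bbbbbbbbbbbbbwwwwwwwww.b.bbbbbbbbbwwwwwwwwwwww
246 .........ww.......bbbbbbbbbbbbbbbb.bbb.bbbbbbbbbbbwwwwwwwwwwwwww
247 .........ww......bbbbbbbbbbbbbbbbbbbbbbbbbbbbbb.wwwwwwwwwwwwwwww
248 .........ww......bbbbbbbbbbbbbbbbbbbbbbbbbb....wwwwwwwwwwwwwwwww
249 .........ww...w.bbbbbbbbbbbbbbbbbbbbbbbb......wwwwwwwwwwwwwwwwww
250 ..........w....bbbbbbbbbbbbbbbbbbbbbb.......wwwwwwwwwwwwwwwwwwww
357 232 expected puck top [[357.4994 230.6385]] riser top [[357.3365 235.4687]] tcp [[330.9945 245.1561]]
```

The force rose from 15 to 23 N with no further travel, so the carrier is on the stop. Puck and riser are still concentric, with columns centred at 36 and 35.5. I'll hold and check that it's steady.

Request:
arm_command(plan=[{"x": 0.0005, "y": 0.0, "z": 0.0, "ax": 0.0, "ay": 0.0, "az": 0.0}, {"x": 0.001, "y": 0.0, "z": 0.0, "ax": 0.0, "ay": 0.0, "az": 0.0}, {"x": 0.001, "y": 0.0, "z": 0.0, "ax": 0.0, "ay": 0.0, "az": 0.0}, {"x": 0.001, "y": 0.0, "z": 0.0, "ax": 0.0, "ay": 0.0, "az": 0.0}, {"x": 0.001, "y": 0.0, "z": 0.0, "ax": 0.0, "ay": 0.0, "az": 0.0}, {"x": 0.001, "y": 0.0, "z": 0.0, "ax": 0.0, "ay": 0.0, "az": 0.0}, {"x": 0.001, "y": 0.0, "z": 0.0, "ax": 0.0, "ay": 0.0, "az": 0.0}])

```text
time: 21.83
eef_pos: [0.5777, -0.0304, 0.0464]
eef_rot: [3.141, 0.011, -0.177]
ft_force: [-24.5, 3.0, 21.9]
grip_width: 0.033
gripper_force: 42.4
```

```bash
python3 d.py .5787 -.0309 .0465 -.178; python3 - <<'E'
from h import *
# red tail behind the lip, and finder check
t=capture("top"); h=cv2.cvtColor(t["frame"],cv2.COLOR_RGB2HSV)
m=cv2.inRange(h,(0,120,60),(8,255,255))|cv2.inRange(h,(172,120,60),(180,255,255))
w=0*m; w[150:185,330:370]=255; v,u=np.nonzero(m&w); q=at(t,(u.mean(),v.min()),.036)[:2]; print("tail px",u.mean(),v.min(),v.max(),q, "was row ~165")
E
```

```text
move [ 0.0022  0.0007 -0.0002] [0.0001 0.0106 0.0005] rows 0.027863465749999906 0.08886351894782926
[ 0.5777 -0.0304  0.0464] [ 3.1415  0.0111 -0.1775] 0.03297597893912694 21.8333 [-24.4975   2.9874  21.9157]
tail px 350.5882352941176 162 167 [ 0.7608 -0.0617] was row ~165
```

```bash
python3 -c "
from station import job
print(job.close_job())"
```

```text
the job is handed in; nothing more can be done
None
```

I handed the job in at about 22 s with the carrier pressed home on the stop (steady push of about 25 N). The riser and red puck were still concentric on it and the arm was still gripping the tab; the hand-in didn't report a verdict.

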